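# Close four kitchen canisters with their own lids

## Task

Put each wooden lid on the canister it was made for, so that every lid sits fully down and flat on its own rim: the large round, small round, square and oblong lids go on the canisters of the same shape and size. Leave the canisters standing where they are, and do not disturb the mug or the timer.

Things in the scene. Friction and masses are not known exactly. Their poses are not given: they have to be found in the camera images.
- large_round_grip (a point): loose wooden lid, round, 92 mm across, about 80 g. From below upwards: a 72 mm round plug 8 mm deep, the lid's plate 8 mm thick, and on top in the middle an upright round knob 22 mm across, 26 mm tall; 42 mm in all. The point is the middle of that grip: 29 mm above the plug's underside, 21 mm above the plate's underside, 13 mm above the plate's top. z is up.
- small_round_grip (a point): loose wooden lid, round, 66 mm across, about 80 g. From below upwards: a 46 mm round plug 8 mm deep, the lid's plate 8 mm thick, and on top in the middle an upright round knob 22 mm across, 26 mm tall; 42 mm in all. The point is the middle of that grip: 29 mm above the plug's underside, 21 mm above the plate's underside, 13 mm above the plate's top. z is up.
- square_grip (a point): loose wooden lid, square, 80 x 80 mm (sides along x and y), about 80 g. From below upwards: a 60 x 60 mm plug 8 mm deep, the lid's plate 8 mm thick, and on top in the middle a bar grip 46 mm long (along x) and 16 mm wide (along y), 26 mm tall; 42 mm in all. The point is the middle of that grip: 29 mm above the plug's underside, 21 mm above the plate's underside, 13 mm above the plate's top. z is up.
- oblong_grip (a point): loose wooden lid, oblong, 110 mm long (along x) by 70 mm wide (along y), about 80 g. From below upwards: a 90 x 50 mm plug 8 mm deep, the lid's plate 8 mm thick, and on top in the middle a bar grip 46 mm long (along x) and 16 mm wide (along y), 26 mm tall; 42 mm in all. The point is the middle of that grip: 29 mm above the plug's underside, 21 mm above the plate's underside, 13 mm above the plate's top. z is up.
- large_round_mouth (a point): open white ceramic canister, round, 92 mm across and 78 mm tall, walls 5 mm thick, standing loose on the worktop (about 0.55 kg). The point is the centre of its mouth, level with the top of its rim; axes as the canister's, z up. Its own lid has the same outline; the lid's plug enters the mouth with 5 mm to spare all round and the plate then rests on the rim.
- small_round_mouth (a point): open white ceramic canister, round, 66 mm across and 70 mm tall, walls 5 mm thick, standing loose on the worktop (about 0.55 kg). The point is the centre of its mouth, level with the top of its rim; axes as the canister's, z up. Its own lid has the same outline; the lid's plug enters the mouth with 5 mm to spare all round and the plate then rests on the rim.
- square_mouth (a point): open white ceramic canister, square, 80 x 80 mm (sides along x and y) and 72 mm tall, walls 5 mm thick, standing loose on the worktop (about 0.55 kg). The point is the centre of its mouth, level with the top of its rim; axes as the canister's, z up. Its own lid has the same outline; the lid's plug enters the mouth with 5 mm to spare all round and the plate then rests on the rim.
- oblong_mouth (a point): open white ceramic canister, oblong, 110 mm long (along x) by 70 mm wide (along y) and 64 mm tall, walls 5 mm thick, standing loose on the worktop (about 0.55 kg). The point is the centre of its mouth, level with the top of its rim; axes as the canister's, z up. Its own lid has the same outline; the lid's plug enters the mouth with 5 mm to spare all round and the plate then rests on the rim.
- mug: orange mug with a handle, 81 mm across (113 mm with the handle) and 101 mm tall, a bystander to be left alone; origin at the centre of its underside, z up.
- timer: small red and white wind-up kitchen timer, 52 x 66 x 66 mm, a bystander to be left alone; origin at the centre of its underside, z up.
Mind the look-alikes: they are no part of the job. What is shaped like the part that bears large_round_grip but blue is not meant.

How it is judged:
By the outcome, as a careful person would: the job done as asked, in the order asked, and still so for the second after the job is handed in, with the robot touching nothing.
It also fails if it takes over 112 s, if anything falls off the work surface, if the arm or the gripper's body presses on something with over 40 N, if the wrist force passes 120 N, or if a joint passes its speed limit or range.

## Robot

A 7-joint arm with a two-finger parallel gripper is mounted at the origin on a cart in front of the work surface, level with it; the furniture and walls round the work are solid. World frame = base frame: x ahead of the robot, y to its left, z up, the work surface at z = 0. Lengths are in m, angles in rad, forces in N, time in s.
With the tool pointing down it reaches from about 0.425 to 0.875 m from the base axis. Payload 4.7 kg.
Tool frame: the origin (TCP) lies at the very end of the fingers, on their centre line; the grasp point (between the pads) lies 19 mm behind it; z points along the fingers, y is the line along which they close (so a half turn about z gives the same grasp; the last joint's range is limited). The gripper opens to 87 mm and grips with 3 to 60 N. Pads are 19 mm wide; open, the fingers measure 117 mm over their backs; the gripper's body (75 mm by 190 mm) begins 51 mm behind the grasp point.
Start: joints at [-1.169, 0.321, -0.07, 1.45, 0.023, 1.371, -0.057], TCP at [0.246, 0.602, 0.223] pointing down, gripper open.
Joint ranges: [-2.86, 2.86], [-0.3, 2.09], [-1.38, 1.24], [0.06, 2.45], [-1.56, 4.7], [0.09, 2.05], [-2.69, 2.69]. Speed limits (rad/s): [2.57, 2.57, 3.14, 3.14, 3.14, 3.14, 3.14].

## Interface

Orientations are given as a rotation vector (axis times angle).
In Python, from bench import get_state, get_image, get_calibration, close_job gives the robot as it stands.
- The arm moves only by the shell command python3 -m crank 'ROWS' [FORCE]. ROWS is JSON, a list of rows, each a list of 5 numbers: the opening, from 0 (shut) to 1 (fully open), then the shift along the world's x, y, z in units of 0.2 m (1.0 is 0.2 m), then the turn about the world's z in units of 2 pi rad (1.0 is 2 pi rad). A call has 1 to 5 rows; each row is the pose to reach, as a shift and turn from the pose commanded when the call began, turning the shorter way round; what a row does not reach only later rows make up. A row lasts 1/8 s, in which the tool goes at most 62.5 mm and 10.7 degrees, less where a joint would pass 70% of its speed; a pose out of reach is approached as far as the arm can. A call with a number of a shift or a turn outside -1 to 1 is refused whole. A call with a gripper value outside its range is refused whole. The fingers move at their own pace and stop on an object; FORCE is the grip in N (left out, the last holds). Time passes only in rows, so rows that repeat a pose let the fingers close. It gives the time, the measured TCP pose, the force, the opening and the grip force at its end, in the units of the state.
- get_state(): the state, without advancing time (a new reading comes with each control period).
- get_image(name): name is "scene" or "top" or "wrist"; returns the picture (400x640x3 uint8, red, green, blue); there is no depth.
- get_calibration(name): a dict with "fovy" (degrees; the focal length in pixels is half the picture's height over the tangent of half this angle, whatever the lens; pixels are square), "cx", "cy" (the principal point, pixels), "R" (3x3) and "t" (3): a world point X has camera coordinates R X + t. Camera axes: x right, y down, z forward; pixel columns grow to the right and rows downward; lengths in m; the calibration is good to about 2 mm. A picture is of the moment at which its call begins: read the wrist's pose just before it. get_calibration takes no time and is no camera call; for the wrist camera it gives the pose at the moment of the call.
- close_job(): hands the job in; it is judged then, once.
The state is a dict: "time": time; "joint_positions": joint angles; "qd": joint speeds; "joint_torque": joint torques, N m; "position": TCP position; "tool_rot": TCP orientation; "ft_force": force on the tool from outside, world axes, zero at the start; "torque": the same for the moment, N m; "grip_width": opening from 0.0 (shut) to 1.0 (fully open); "grip_force": force on a finger pad.
Only numpy, scipy, OpenCV 4.12 (cv2) and the standard library are available. Lean on these libraries where they do the work, as an engineer would, in place of code of your own. Each camera call takes 0.05 s, during which the arm holds its last target. There are 200 camera calls.

## Working session

There is one attempt and no reset: what is moved stays moved. The work goes in short steps, Python scripts to look and compute and a shell command to move; the robot and the scene stay as the last step left them, time stands still between calls to the robot, and variables do not carry over. Pictures are saved under pics/ and viewed, at most 14 in all, crops included, and the job is handed in when it is done.

```bash
mkdir -p pics; python3 - <<'E'
from bench import *
import cv2, numpy as np
s=get_state();print(s['time'],s['position'],s['tool_rot'],s['grip_width'])
for n in("top","scene"):
    im=get_image(n);c=get_calibration(n);print(n,c)
    cv2.imwrite(f"pics/{n}0.png",im[:,:,::-1])
E
```

```text
0.0 [0.24562041 0.60118838 0.22147226] [-6.05252002e-01 -3.08242806e+00  3.01936890e-03] 0.9960887836387532
top {'fovy': 53.180162754013885, 'cx': 324.15244817269706, 'cy': 203.54087146122592, 'R': array([[-0.0235074 , -0.99971018,  0.00519187],
       [-0.99538969,  0.02292213, -0.093134  ],
       [ 0.09298799, -0.00735727, -0.99564005]]), 't': array([-0.18014633,  0.6071365 ,  1.0233851 ])}
scene {'fovy': 55.71924753204174, 'cx': 318.39423067380613, 'cy': 203.98081427597796, 'R': array([[ 0.63269737, -0.77438059, -0.00536031],
       [-0.44169202, -0.35517573, -0.82386793],
       [ 0.63608349,  0.52362668, -0.56675648]]), 't': array([-0.53494007,  0.25855756,  0.89918989])}
```

View pics/top0.png

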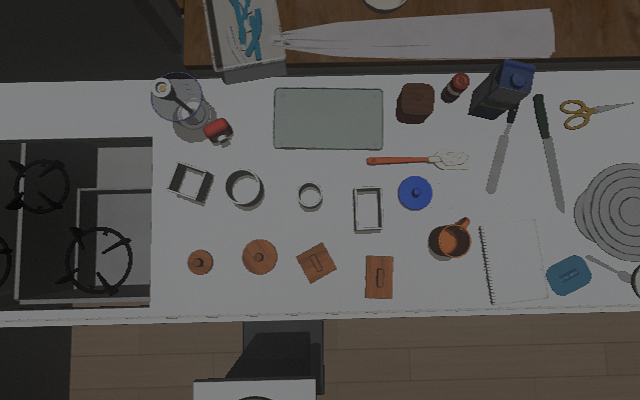

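View pics/scene0.png

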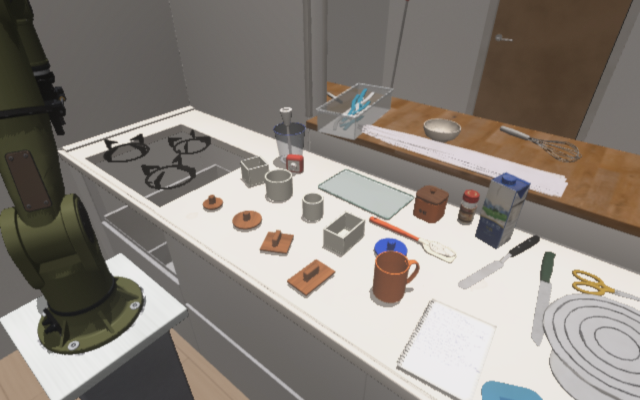

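Top view: the brown lids are small round (200,262), large round (260,257), square (317,262) and oblong (379,277). The canisters are square (190,182), large round (244,188), small round (310,196) and oblong (368,209). The blue lid (415,193) is the decoy, the mug is at (450,240) and the timer at (218,131). The scene view agrees.

```bash
cat > h.py <<'E'
import numpy as np, cv2
from bench import *
def ray(c,uv,z):
    """pixels (n,2) -> world points on the plane at height z"""
    f=200/np.tan(np.radians(c['fovy'])/2); uv=np.atleast_2d(uv).astype(float)
    d=np.c_[(uv-[c['cx'],c['cy']])/f,np.ones(len(uv))]@c['R']
    o=-c['R'].T@c['t']; return (o+d*((z-o[2])/d[:,2])[:,None])[:,:2]
def proj(c,p):
    f=200/np.tan(np.radians(c['fovy'])/2); q=np.atleast_2d(p)@c['R'].T+c['t']
    return q[:,:2]/q[:,2:]*f+[c['cx'],c['cy']]
def rect(P):
    """min area rect (mm) of world points: centre, long side, short side, long side's angle deg"""
    (x,y),(w,h),a=cv2.minAreaRect((P*1000).astype(np.float32))
    if w<h:w,h,a=h,w,a+90
    return np.round([x,y,w,h,(a+90)%180-90],1)
def brown(im):
    h=cv2.cvtColor(im,cv2.COLOR_RGB2HSV)
    return cv2.inRange(h,(3,80,40),(18,255,255))
def blobs(m,amin):
    return [k.reshape(-1,2) for k in cv2.findContours(m,cv2.RETR_EXTERNAL,cv2.CHAIN_APPROX_NONE)[0] if cv2.contourArea(k)>amin]
E
python3 - <<'E'
from h import *
im=cv2.imread('pics/top0.png')[:,:,::-1].copy();c=get_calibration('top')
for k in blobs(brown(im),200):
    m=k.mean(0)
    if m[1]>150: print('lid',m.round(),rect(ray(c,k,.016)))
g=cv2.cvtColor(im,cv2.COLOR_RGB2GRAY);print(g[182,190],g[188,244],g[220,220],g[172,185:200])
for n,uv,z in(("sq",(190,182),.072),("L",(244,188),.078),("S",(310,196),.07),("ob",(368,209),.064),):print(n,ray(c,uv,z))
cv2.imwrite('pics/crop0.png',cv2.resize(im[140:310,160:420,::-1],None,fx=3,fy=3,interpolation=cv2.INTER_CUBIC))
E
```

```text
lid [379. 277.] [ 407.6 -332.7  108.8   68.9   -4. ]
lid [200. 262.] [4.575e+02 1.365e+02 6.270e+01 6.030e+01 2.000e-01]
lid [316. 262.] [ 448.9 -169.    78.6   78.3  -62.3]
lid [259. 256.] [468.2 -20.9  87.1  86.1  88.7]
lid [456. 238.] [ 504.4 -535.2  100.5   86.9    3.1]
lid [397. 160.] [ 717.3 -394.8  164.9   16.4   88.7]
129 131 130 [ 67 102 132 130 129 129 132 118  81  85  85  86  87  87  83]
sq [[0.66135833 0.14454399]]
L [[0.64209317 0.00684627]]
S [[ 0.61894405 -0.15851925]]
ob [[ 0.58298683 -0.30511457]]
```

View pics/crop0.png

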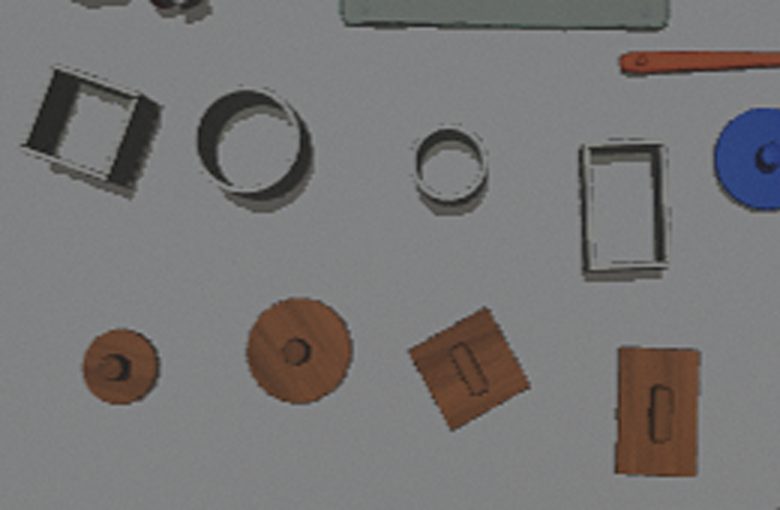

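Crop: the lids are clear. The square lid's bar runs (455,345)-(485,393). The rims are thin bright outlines, the square one having corners near (52,66), (138,97), (110,185) and (22,148). I'll move toward the canisters and look with the wrist camera.

```bash
python3 -m crank '[[1,0.2,-0.25,0.1,0],[1,0.4,-0.5,0.2,0],[1,0.6,-0.75,0.3,0],[1,0.8,-1,0.3,0],[1,0.9,-1,0.3,0]]'; python3 -m crank '[[1,0.2,-0.25,0,0],[1,0.4,-0.5,0,0],[1,0.6,-0.75,0,0],[1,0.8,-1,0,0],[1,0.8,-1,0,0]]';python3 - <<'E'
from h import *
c=get_calibration('wrist');im=get_image('wrist');s=get_state()
print(s['time'],s['position'],s['tool_rot'],c,-c['R'].T@c['t'])
cv2.imwrite('pics/w1.png',im[:,:,::-1])
E
```

```text
time: 0.72
position: [0.4288, 0.3975, 0.2835]
tool_rot: [0.614, 3.079, -0.0]
ft_force: [-0.9, 0.8, -0.4]
grip_width: 1.001
grip_force: 0.0
time: 1.35
position: [0.5886, 0.1948, 0.2819]
tool_rot: [0.621, 3.078, -0.005]
ft_force: [0.5, 0.1, -0.0]
grip_width: 1.0
grip_force: 0.0
1.4 [0.58740983 0.19764024 0.28183812] [-6.15377464e-01 -3.08067535e+00  2.88735660e-03] {'fovy': 70.03695457807416, 'cx': 317.76269857574306, 'cy': 199.55657929595185, 'R': array([[ 0.38792295,  0.92168767, -0.00276218],
       [ 0.88723543, -0.37260746,  0.27198708],
       [ 0.24965793, -0.10796073, -0.96229694]]), 't': array([-0.40624731, -0.49818985,  0.3211818 ])} [0.51941876 0.2234789  0.44345134]
```

View pics/w1.png

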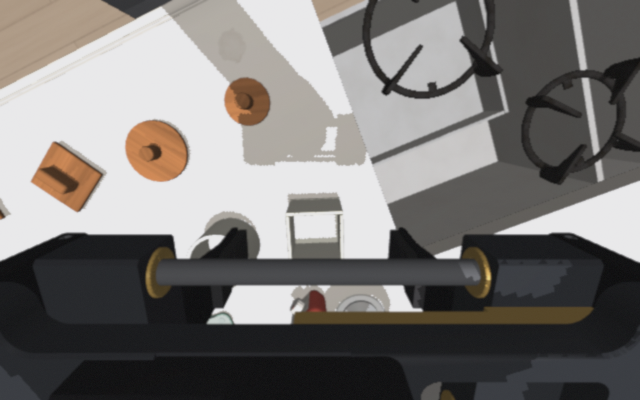

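Wrist view: the fingers fill the rows below about 235, and the part above shows the robot's side, with the square canister at (315,220) and the lids at upper left. From further out, at about x=0.70, one picture should take in all four canisters.

```bash
python3 -m crank '[[1,0.14,-0.28,0.05,0.025],[1,0.28,-0.55,0.1,0.05],[1,0.42,-0.8,0.1,0.0617],[1,0.56,-1,0.1,0.0617],[1,0.56,-1,0.1,0.0617]]'; python3 -m crank '[[1,0,-0.3,0,0],[1,0,-0.38,0,0],[1,0,-0.38,0,0],[1,0,-0.38,0,0]]';python3 - <<'E'
from h import *
c=get_calibration('wrist');im=get_image('wrist');s=get_state()
print(s['time'],s['position'],s['tool_rot'],s['qd'].round(3) if hasattr(s['qd'],'round') else s['qd'])
cv2.imwrite('pics/w2.png',im[:,:,::-1]);np.save('w2.npy',c,allow_pickle=True)
for n,uv,z in(("sq",(190,182),.072),("L",(244,188),.078),("S",(310,196),.07),("ob",(368,209),.064)):
    X=ray(get_calibration('top'),uv,z)[0];print(n,X,proj(c,[*X,z]))
E
```

```text
time: 2.02
position: [0.6983, -0.0017, 0.301]
tool_rot: [-0.008, -3.14, 0.003]
ft_force: [0.1, 0.6, 0.4]
grip_width: 0.998
grip_force: 0.0
time: 2.52
position: [0.698, -0.0705, 0.3025]
tool_rot: [0.006, -3.142, -0.004]
ft_force: [0.2, -0.3, 0.5]
grip_width: 0.997
grip_force: 0.0
2.575 [ 0.69803286 -0.07056421  0.30249145] [ 0.00641242 -3.14153466 -0.00335239] [-0.001  0.002  0.006 -0.001  0.004  0.001  0.003]
sq [0.66135833 0.14454399] [[475.66527877 149.11818378]]
L [0.64209317 0.00684627] [[376.33985077 134.51848516]]
S [ 0.61894405 -0.15851925] [[251.3883929  115.89577843]]
ob [ 0.58298683 -0.30511457] [[138.64804353  86.92446502]]
```

View pics/w2.png

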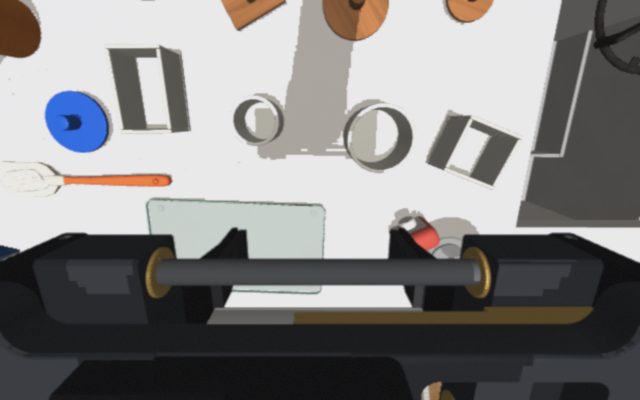

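```bash
python3 -m crank '[[1,-0.3,0,0,0],[1,-0.6,0,0,0],[1,-0.9,0,0,0],[1,-0.9,0,0,0],[1,-0.9,0,0,0]]'; python3 - <<'E'
from h import *
c=get_calibration('wrist');im=get_image('wrist');s=get_state()
print(s['time'],s['position'],s['tool_rot'])
cv2.imwrite('pics/w3.png',im[:,:,::-1]);np.save('w3.npy',c,allow_pickle=True)
for k in blobs(brown(im),400): print(k.mean(0).round(),k.min(0),k.max(0),rect(ray(c,k,.016)))
E
```

```text
time: 3.2
position: [0.5186, -0.0726, 0.3034]
tool_rot: [-0.004, 3.139, 0.001]
ft_force: [1.4, 0.7, -0.1]
grip_width: 1.003
grip_force: 0.0
3.25 [ 0.51907789 -0.07291429  0.30316379] [-3.28303784e-03  3.13987956e+00  3.06597022e-04]
[ 28. 158.] [  0 129] [ 70 194] [ 499.4 -532.5  143.9   88.5  -72.8]
[455. 128.] [434 107] [475 149] [457.5 136.1  63.5  62.5   6.5]
[352. 135.] [324 105] [381 164] [467.8 -19.6  88.7  87.6 -44.4]
[255. 121.] [220  87] [289 156] [ 448.7 -167.9   78.5   77.5  -62.2]
[143.  91.] [115  52] [169 131] [ 407.5 -331.1  107.7   69.9   -3.8]
```

View pics/w3.png

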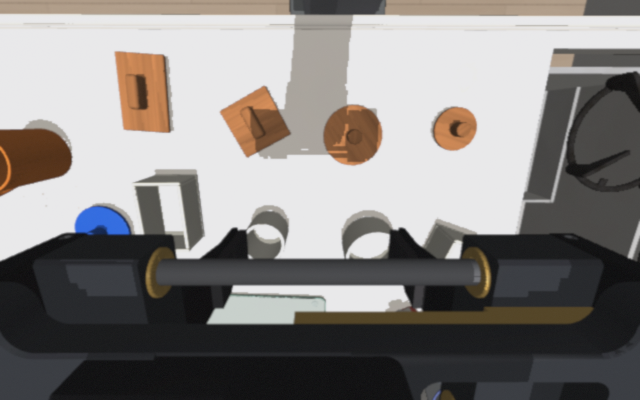

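The four lids agree between the top and wrist views to within 1.5 mm, and their sizes are right. w2 shows the canisters: oblong (148,88), small (258,120), large (378,137), square (474,150). I'll enlarge it to fix the rims.

```bash
python3 - <<'E'
import cv2
im=cv2.imread('pics/w2.png')
a=cv2.resize(im[38:140,100:295],None,fx=4,fy=4,interpolation=cv2.INTER_CUBIC)[:,:780]
b=cv2.resize(im[92:192,335:530],None,fx=4,fy=4,interpolation=cv2.INTER_CUBIC)[:190*4]
import numpy as np
out=np.vstack([a,b])[:,:780];out=cv2.resize(out,None,fx=.74,fy=.74,interpolation=cv2.INTER_AREA);print(out.shape)
cv2.imwrite('pics/crop2.png',out)
E
```

```text
(598, 577, 3)
```

View pics/crop2.png

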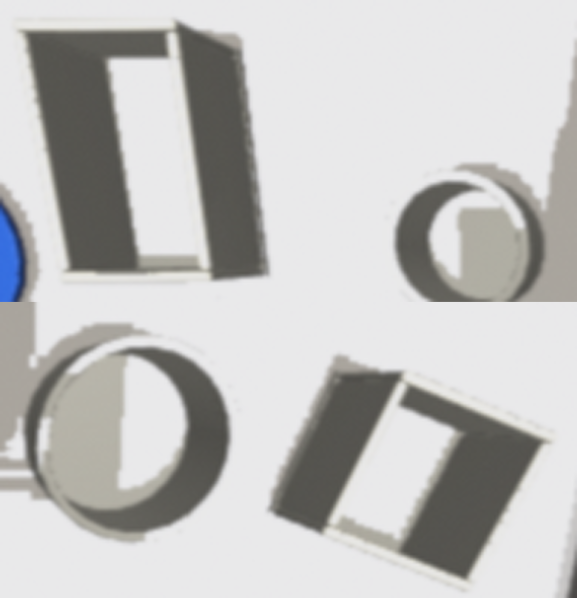

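Crop: the dark inner walls are bounded by the rims' inner edges, and the dark outer walls by the outer edges. Oblong outer corners (crop) are (15,23), (177,22), (213,278), (65,281) and square corners are (403,373), (552,437), (470,588), (322,530). For the round ones I'll use radial edges with the known radii.

```bash
python3 - <<'E'
from h import *
from scipy.optimize import least_squares
c=np.load('w2.npy',allow_pickle=True).item();im=cv2.imread('pics/w2.png');g=cv2.cvtColor(im,cv2.COLOR_BGR2GRAY).astype(np.float32)
A=lambda p,l:np.array(p)/2.96+([335,92-302/2.96] if l else [100,38])
for n,p,l,z in(("ob",[(15,22),(177,21),(213,279),(65,282)],0,.064),("sq",[(403,372),(553,437),(470,589),(322,530)],1,.072)):
    P=ray(c,A(p,l),z);d=np.roll(P,-1,0)-P
    print(n,rect(P),P.mean(0).round(4),(np.hypot(*d.T)*1e3).round(1),np.degrees(np.arctan2(d[:,1],d[:,0])).round(1))
# round: first/strongest white->dark edge seen along radial rays in world, from outside inwards & inside outwards
for n,ctr,ri,ro,z in(("S",(.619,-.1585),.028,.033,.070),("L",(.642,.007),.041,.046,.078)):
    r=np.arange(ri-.012,ro+.012,.0005)
    for a in range(0,360,30):
        e=np.array([np.cos(np.radians(a)),np.sin(np.radians(a))])
        uv=proj(c,np.c_[np.array(ctr)+r[:,None]*e,np.full(len(r),z)]).astype(np.float32)
        v=cv2.remap(g,uv[:,0],uv[:,1],cv2.INTER_LINEAR).ravel()
        print(n,a,int(r[0]*1e3),v[::4].astype(int))
E
```

```text
ob [ 587.7 -304.   108.1   69.     0.9] [ 0.5876 -0.3041] [ 69.  107.2  68.3 108.1] [  90.5    0.5  -88.7 -179.1]
sq [667.3 155.1  79.5  76.2  69.2] [0.6673 0.1549] [77.9 75.7 79.5 76.2] [  68.8  -19.9 -110.8  158.9]
S 0 16 [230 220 183 170 149 111  98  99 102 135 166 183 225 233 233]
S 30 16 [173 172 173 173 172 173 173 172 167 146 160 156 150 163 164]
S 60 16 [172 172 172 173 173 172 172 172 165 161 162 123  85  95 142]
S 90 16 [172 173 173 173 172 173 171 165 171 157 105  88  95 131 160]
S 120 16 [173 177 193 217 228 226 228 216 138 123 156 165 182 220 232]
S 150 16 [231 219 160 129 205 230 197 166 173 214 232 233 232 233 233]
S 180 16 [ 92  91 100 196 231 226 232 233 233 233 233 233 232 233 233]
S 210 16 [ 91  92 122 216 232 232 233 233 233 233 233 232 233 233 233]
S 240 16 [ 90  90  98 179 230 230 230 233 233 233 233 233 233 233 232]
S 270 16 [ 88  88  88  94 158 226 232 233 233 233 233 233 233 232 232]
S 300 16 [ 86  86  88  88  89 109 188 229 233 233 233 233 233 233 233]
S 330 16 [132  99  91  92  94  95  96 127 203 229 224 229 232 233 233]
L 0 29 [176 175 173 153 108  98  98  98 117 161 175 210 232 233 233]
L 30 29 [174 156 111  91  91  91  91  92  92  97 157 223 231 231 233]
L 60 29 [140  95  85  85  84  85  85  85  85  88 138 218 231 232 233]
L 90 29 [113  79  78  78  78  78  78  79  89 157 223 233 233 233 233]
L 120 29 [112  85  85  86  87  86  92 160 226 232 233 233 233 233 233]
L 150 29 [163  94  89  90 107 195 231 226 230 233 233 233 233 233 233]
L 180 29 [212 176 113 186 231 201 167 172 213 232 233 233 233 233 233]
L 210 29 [180 181 216 226 167 124 158 165 168 208 232 233 233 232 233]
L 240 29 [178 173 169 166 116  88  93 135 162 165 166 167 165 165 165]
L 270 29 [178 178 195 226 199 112  80  90 161 207 173 165 165 165 164]
L 300 29 [177 177 177 174 164 166 143  99 133 163 165 165 176 194 223]
L 330 29 [177 176 175 175 167 127 128 167 176 217 232 233 233 233 233]
```

Canister mouths (mm): oblong (587.6,-304) at 0.8°, square (667.3,155) at 69.3°, small round (625,-154.5), large round (648.5,12.5). First pick: the large round lid.

```bash
python3 -m crank '[[0.6,-0.255,0.2625,-0.3,0],[0.6,-0.255,0.2625,-0.6,0],[0.6,-0.255,0.2625,-0.9,0],[0.6,-0.255,0.2625,-0.95,0],[0.6,-0.255,0.2625,-0.95,0]]' 25
python3 - <<'E'
from h import *
import time
s=[get_state() for _ in range(20)];print(np.mean([k['position'] for k in s],0),s[0]['tool_rot'],s[0]['time'])
E
```

```text
time: 3.88
position: [0.466, -0.0214, 0.1104]
tool_rot: [0.001, -3.136, 0.002]
ft_force: [0.1, 0.5, -0.3]
grip_width: 0.614
grip_force: 0.0
[ 0.46600516 -0.02140001  0.11035309] [ 1.13104592e-03 -3.13632879e+00  2.00572089e-03] 3.875
```

```bash
python3 -m crank '[[0.6,0.01,0.005,-0.25,0],[0.6,0.01,0.005,-0.40,0],[0.6,0.01,0.005,-0.44,0],[0.6,0.01,0.005,-0.44,0],[0,0.01,0.005,-0.44,0]]' 25
python3 -m crank '[[0,0,0,0,0],[0,0,0,0,0],[0,0,0,0,0],[0,0,0,0,0],[0,0,0,0,0]]' 25
```

```text
time: 4.5
position: [0.4707, -0.0207, 0.0263]
tool_rot: [0.0, 3.138, 0.001]
ft_force: [-0.5, 0.1, -0.3]
grip_width: 0.543
grip_force: 0.0
time: 5.12
position: [0.4691, -0.0206, 0.025]
tool_rot: [0.0, 3.141, 0.001]
ft_force: [-0.5, 0.4, 4.2]
grip_width: 0.245
grip_force: 25.0
```

Gripped at 21 mm, the knob's width. Next: lift, carry and check.

```bash
python3 -m crank '[[0,0,0,0.25,0],[0,0,0,0.5,0],[0,0.1,0.02,0.65,0],[0,0.35,0.06,0.65,0],[0,0.6,0.11,0.65,0]]'
python3 -m crank '[[0,0.2,0.03,0,0],[0,0.3025,0.0555,0,0],[0,0.3025,0.0555,0,0],[0,0.3025,0.0555,0,0],[0,0.3025,0.0555,0,0]]'
python3 - <<'E'
from h import *
c=get_calibration('wrist');im=get_image('wrist');cv2.imwrite('pics/w4.png',im[:,:,::-1])
print(proj(c,[[.6485,.0125,.078]]))
E
```

```text
time: 5.75
position: [0.5902, 0.0011, 0.1549]
tool_rot: [0.001, 3.141, 0.0]
ft_force: [0.4, -0.2, -0.3]
grip_width: 0.243
grip_force: 25.0
time: 6.38
position: [0.6485, 0.0118, 0.1546]
tool_rot: [-0.001, -3.141, -0.0]
ft_force: [-0.2, -0.2, -0.8]
grip_width: 0.241
grip_force: 25.0
[[319.07234979 208.39437656]]
```

View pics/w4.png

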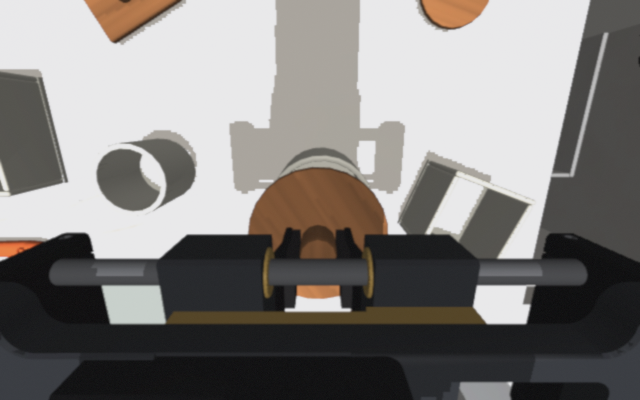

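The lid is held level, and the canister's shadowed rim shows centred behind it at (318,165). Lowering and releasing.

```bash
python3 -m crank '[[0,0,0,-0.15,0],[0,0,0,-0.24,0],[0,0,0,-0.27,0],[0,0,0,-0.295,0],[0,0,0,-0.295,0]]'
python3 -m crank '[[0.5,0,0,0,0],[0.5,0,0,0,0],[0.5,0,0,0,0],[0.5,0,0,0.2,0],[0.5,0,0,0.45,0]]'
python3 - <<'E'
from h import *
im=get_image('top');c=get_calibration('top');cv2.imwrite('pics/t2.png',im[:,:,::-1])
for k in blobs(brown(im),300): print(k.mean(0).round(),rect(ray(c,k,.086)),rect(ray(c,k,.016)))
E
```

```text
time: 7.05
position: [0.6496, 0.0123, 0.0959]
tool_rot: [0.0, 3.141, 0.0]
ft_force: [-1.0, 1.1, -0.9]
grip_width: 0.241
grip_force: 25.0
time: 7.68
position: [0.6484, 0.0124, 0.1854]
tool_rot: [-0.0, -3.139, 0.0]
ft_force: [0.8, -0.4, -0.4]
grip_width: 0.498
grip_force: 0.0
[379. 277.] [ 414.  -323.2  101.5   64.3   -3.8] [ 407.6 -332.8  108.7   68.9   -3.8]
[199. 262.] [460.6 114.   58.8  58.3  88.6] [457.5 135.2  62.9  62.4  88.6]
[316. 262.] [ 452.6 -170.1   73.4   73.   -62.3] [ 448.9 -169.    78.6   78.2  -62.3]
[455. 238.] [ 5.054e+02 -5.125e+02  9.540e+01  8.040e+01  3.000e-01] [ 5.054e+02 -5.356e+02  1.021e+02  8.610e+01  3.000e-01]
[242. 195.] [621.   10.6  84.7  35.1  88.7] [629.3  24.6  90.7  37.6  88.7]
[417.  99.] [ 861.6 -437.4   82.3   81.8   -2.8] [ 886.8 -455.1   88.1   87.6   -2.8]
[357.  59.] [ 977.5 -295.2  387.    37.5   88.8] [1010.9 -302.9  414.4   40.2   88.8]
[470.  16.] [1046.8 -555.1  952.4  155.6   88.8] [1085.1 -581.2 1019.7  166.6   88.8]
[194.  32.] [1051.4  133.1  186.    73.7    6.6] [1090.   155.6  199.1   78.9    6.6]
```

```bash
python3 -m crank '[[0.5,-0.24,0.155,0,0],[0.5,-0.48,0.31,0,0],[0.5,-0.72,0.465,0,0],[0.5,-0.955,0.618,0,0],[0.5,-0.955,0.618,-0.1,0]]'
python3 -m crank '[[0.5,0,0,-0.3,0],[0.5,0,0,-0.55,0],[0.5,0,0,-0.68,0],[0.5,0,0,-0.72,0],[0.5,0,0,-0.72,0]]'
```

```text
time: 8.35
position: [0.4565, 0.1397, 0.1672]
tool_rot: [-0.01, 3.138, 0.005]
ft_force: [1.1, -0.6, -0.7]
grip_width: 0.497
grip_force: 0.0
time: 8.98
position: [0.4587, 0.136, 0.022]
tool_rot: [0.0, 3.141, 0.0]
ft_force: [-0.1, -0.4, 0.7]
grip_width: 0.5
grip_force: 0.0
```

```bash
python3 - <<'E'
from h import *
im=get_image('top');c=get_calibration('top');cv2.imwrite('pics/t2.png',im[150:310,140:440,::-1])
for k in blobs(brown(im),300):
  if k.mean(0)[1]>150:print(k.mean(0).round(),rect(ray(c,k,.086)),rect(ray(c,k,.016)))
print(get_state()['position'])
E
```

```text
[379. 277.] [ 414.1 -323.1  101.6   64.4   -4. ] [ 407.6 -332.7  108.8   68.9   -4. ]
[316. 262.] [ 452.6 -170.2   73.4   73.1  -62.3] [ 448.9 -169.    78.6   78.3  -62.3]
[455. 238.] [ 5.054e+02 -5.125e+02  9.540e+01  8.040e+01  3.000e-01] [ 5.054e+02 -5.356e+02  1.021e+02  8.610e+01  3.000e-01]
[242. 185.] [648.6  10.9  89.1  88.2  62.2] [658.8  24.9  95.4  94.4  62.2]
[0.45933206 0.13625284 0.02266485]
```

The large lid measures at (648.6,10.9) at seated height, with the right size, so it is on. Grip the small lid and carry it.

```bash
python3 -m crank '[[0,0,0,0,0],[0,0,0,0,0],[0,0,0,0,0],[0,0,0,0,0],[0,0,0,0,0]]'
python3 -m crank '[[0,0,0,0.25,0],[0,0,0,0.5,0],[0,0,-0.1,0.7,0],[0,0,-0.35,0.7,0],[0,0,-0.6,0.7,0]]'
python3 -m crank '[[0,0.15,-0.25,0,0],[0,0.3,-0.5,0,0],[0,0.5,-0.7,0,0],[0,0.7,-0.854,0,0],[0,0.8375,-0.854,0,0]]'
python3 -m crank '[[0,0,0,0,0],[0,0,0,0,0]]'
```

```text
time: 9.65
position: [0.4588, 0.1362, 0.0221]
tool_rot: [0.0, 3.141, 0.001]
ft_force: [-0.2, 0.1, 4.9]
grip_width: 0.245
grip_force: 25.0
time: 10.28
position: [0.4582, 0.0147, 0.1618]
tool_rot: [-0.002, 3.141, -0.0]
ft_force: [0.7, 0.4, -0.9]
grip_width: 0.243
grip_force: 25.0
time: 10.9
position: [0.626, -0.1592, 0.1605]
tool_rot: [-0.008, -3.14, 0.004]
ft_force: [-0.6, 0.5, -0.4]
grip_width: 0.246
grip_force: 25.0
time: 11.15
position: [0.6247, -0.1547, 0.1607]
tool_rot: [0.0, -3.139, -0.0]
ft_force: [-1.1, -0.9, -1.0]
grip_width: 0.242
grip_force: 25.0
```

```bash
python3 -m crank '[[0,0,0,-0.2,0],[0,0,0,-0.32,0],[0,0,0,-0.36,0],[0,0,0,-0.385,0],[0,0,0,-0.385,0]]'
python3 -m crank '[[0.4,0,0,0,0],[0.4,0,0,0,0],[0.4,0,0,0,0],[0.4,0,0,0.2,0],[0.4,0,0,0.45,0]]'
python3 -m crank '[[0.5,-0.25,-0.02,0,0.02],[0.5,-0.5,-0.04,0,0.04],[0.5,-0.75,-0.06,0,0.065],[0.5,-0.88,-0.069,0,0.077],[0.5,-0.88,-0.069,0,0.077]]'
python3 - <<'E'
from h import *
im=get_image('top');c=get_calibration('top')
for k in blobs(brown(im),200):
  if k.mean(0)[1]>150:print(k.mean(0).round(),rect(ray(c,k,.078)),rect(ray(c,k,.016)))
print(get_state()['position'])
E
```

```text
time: 11.78
position: [0.6261, -0.1549, 0.0854]
tool_rot: [0.0, 3.14, 0.0]
ft_force: [-0.7, 0.4, -0.3]
grip_width: 0.242
grip_force: 25.0
time: 12.4
position: [0.6249, -0.1546, 0.1744]
tool_rot: [-0.0, -3.139, -0.0]
ft_force: [0.9, -0.9, -0.0]
grip_width: 0.4
grip_force: 0.0
time: 13.02
position: [0.4487, -0.1691, 0.1751]
tool_rot: [-0.749, 3.049, 0.002]
ft_force: [-0.7, 0.4, -0.9]
grip_width: 0.499
grip_force: 0.0
[379. 277.] [ 413.4 -324.2  102.7   64.9   -4. ] [ 407.8 -332.7  109.1   68.9   -4. ]
[456. 238.] [ 5.054e+02 -5.152e+02  9.620e+01  8.090e+01  3.000e-01] [ 5.054e+02 -5.356e+02  1.022e+02  8.590e+01  3.000e-01]
[309. 193.] [ 625.8 -156.4   60.8   60.4   -1.3] [ 633.3 -154.5   64.6   64.2   -1.3]
[242. 185.] [648.7  11.9  90.7  88.9  88.7] [657.7  24.2  96.3  94.4  88.7]
[398. 160.] [ 704.9 -382.7  155.2   15.5   88.7] [ 717.3 -394.9  164.9   16.4   88.7]
[ 0.45015687 -0.16871714  0.17521923]
```

The small lid is on, at (626,-156). Now the square lid.

```bash
python3 -m crank '[[0.5,0,0,-0.3,0],[0.5,0,0,-0.6,0],[0.5,0,0,-0.73,0],[0.5,0,0,-0.765,0],[0.5,0,0,-0.765,0]]'
python3 -m crank '[[0,0,0,0,0],[0,0,0,0,0],[0,0,0,0,0],[0,0,0,0,0],[0,0,0,0,0]]'
python3 -m crank '[[0,0,0,0.25,0],[0,0,0,0.5,0],[0,0,0,0.75,0],[0,0,0,0.75,0],[0,0,0,0.75,0]]'
python3 - <<'E'
from h import *
c=get_calibration('wrist');im=get_image('wrist');s=get_state();print(s['position'],s['grip_width'])
cv2.imwrite('pics/w5.png',im[:,:,::-1])
E
```

```text
time: 13.7
position: [0.4509, -0.1689, 0.0219]
tool_rot: [-0.752, 3.05, -0.001]
ft_force: [-0.3, -0.0, 0.1]
grip_width: 0.501
grip_force: 0.0
time: 14.32
position: [0.4502, -0.1687, 0.0221]
tool_rot: [-0.752, 3.049, 0.0]
ft_force: [-0.9, 0.3, 4.7]
grip_width: 0.179
grip_force: 25.0
time: 14.95
position: [0.4492, -0.1684, 0.1707]
tool_rot: [0.752, -3.049, -0.001]
ft_force: [-0.4, -0.1, -1.9]
grip_width: 0.182
grip_force: 25.0
[ 0.44869763 -0.16829329  0.17002288] 0.1805876005984668
```

View pics/w5.png

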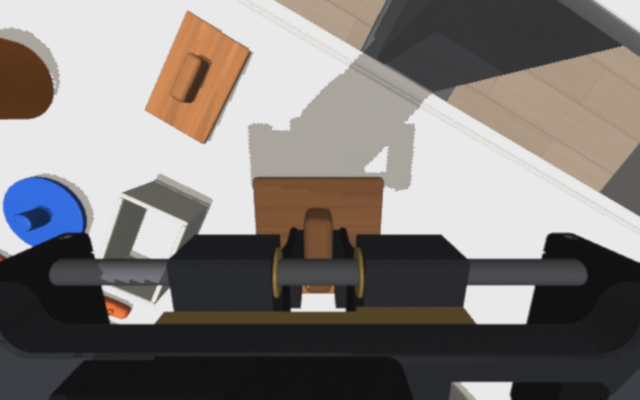

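The square lid is held squarely: its edge (253-383, 178) lies parallel to the fingers. Carry it over with a turn of -48.4°, and cross-check the square rim in the top view.

```bash
python3 -m crank '[[0,0.15,0.24,0,-0.025],[0,0.32,0.47,0,-0.05],[0,0.48,0.7,0,-0.0672],[0,0.65,0.9,0,-0.0672],[0,0.7,1,0,-0.0672]]'
python3 -m crank '[[0,0.2,0.2,0,-0.025],[0,0.3,0.4,0,-0.05],[0,0.37,0.55,0,-0.0672],[0,0.385,0.617,0,-0.0672],[0,0.385,0.617,0,-0.0672]]'
python3 - <<'E'
from h import *
c=get_calibration('top')
P=ray(c,np.array([(52,66),(138,97),(110,186),(22,148)])/3+[160,140],.072);print(rect(P),P.mean(0))
P=ray(c,np.array([(579,143),(666,143),(669,269),(583,272)])/3+[160,140],.064);print(rect(P),P.mean(0))
s=get_state();print(s['position'],s['tool_rot'])
E
```

```text
time: 15.62
position: [0.5898, 0.0346, 0.1687]
tool_rot: [0.102, -3.136, 0.0]
ft_force: [-0.1, 0.0, -1.3]
grip_width: 0.182
grip_force: 25.0
time: 16.25
position: [0.6659, 0.1545, 0.1704]
tool_rot: [-0.56, -3.089, 0.002]
ft_force: [0.2, -1.3, -1.2]
grip_width: 0.179
grip_force: 25.0
[661.8 152.2  83.7  78.5  68.8] [0.66317446 0.15256376]
[ 583.7 -305.7  109.7   74.1    0. ] [ 0.58346351 -0.30534447]
[0.66588373 0.15446491 0.17040282] [-5.59600964e-01 -3.08935921e+00  2.37258706e-03]
```

```bash
python3 -m crank '[[0,-0.003,0,-0.2,0],[0,-0.003,0,-0.32,0],[0,-0.003,0,-0.36,0],[0,-0.003,0,-0.4,0],[0,-0.003,0,-0.415,0]]'
python3 -m crank '[[0.4,0,0,0,0],[0.4,0,0,0,0],[0.4,0,0,0,0],[0.4,0,0,0.2,0],[0.4,0,0,0.45,0]]'
python3 -m crank '[[0.4,-0.2,-0.23,0,0.02],[0.4,-0.4,-0.46,0,0.04],[0.4,-0.6,-0.7,0,0.0465],[0.4,-0.8,-0.9,0,0.0465],[0.4,-0.8,-1,0,0.0465]]'
python3 - <<'E'
from h import *
im=get_image('top');c=get_calibration('top');cv2.imwrite('pics/t3.png',cv2.resize(im[150:250,150:410,::-1],None,fx=3,fy=3,interpolation=cv2.INTER_CUBIC))
for k in blobs(brown(im),200):
  if k.mean(0)[1]>150:print(k.mean(0).round(),rect(ray(c,k,.08)),rect(ray(c,k,.016)))
E
```

```text
time: 16.88
position: [0.6666, 0.1542, 0.0892]
tool_rot: [0.564, 3.09, 0.001]
ft_force: [0.2, -0.3, -0.6]
grip_width: 0.181
grip_force: 25.0
time: 17.5
position: [0.6654, 0.1547, 0.1784]
tool_rot: [-0.563, -3.088, 0.002]
ft_force: [0.4, 0.5, 0.4]
grip_width: 0.395
grip_force: 0.0
time: 18.12
position: [0.5036, -0.0479, 0.179]
tool_rot: [-0.113, -3.14, -0.002]
ft_force: [1.2, 0.8, -0.6]
grip_width: 0.399
grip_force: 0.0
[379. 277.] [ 413.5 -324.   102.3   64.7   -3.8] [ 407.6 -332.8  108.8   68.9   -3.8]
[455. 238.] [ 504.5 -514.1   94.3   81.6    3.1] [ 504.5 -535.2  100.3   86.9    3.1]
[309. 193.] [ 625.5 -156.4   60.7   60.3   -1.3] [ 633.3 -154.5   64.6   64.2   -1.3]
[242. 185.] [648.4  11.5  90.5  88.7  88.7] [657.7  24.2  96.3  94.4  88.7]
[186. 180.] [664.8 152.3  78.8  78.8  69.3] [675.  174.1  83.9  83.8  69.3]
[397. 160.] [ 704.5 -382.3  154.9   15.4   88.7] [ 717.3 -394.8  164.9   16.4   88.7]
```

View pics/t3.png

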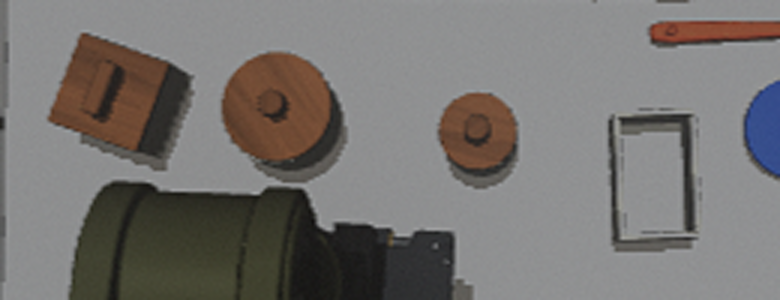

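Top view: the square, large and small lids lie neatly on their canisters at (110,92), (276,108) and (478,131) of the crop. Only the oblong remains, at (655,180).

```bash
python3 -m crank '[[0.4,-0.1,-0.29,0,0],[0.4,-0.2,-0.58,0,0],[0.4,-0.3,-0.87,0,0],[0.4,-0.4,-1,0,0],[0.4,-0.49,-1,0,0]]'
python3 -m crank '[[0.4,0,-0.3,0,0],[0.4,0,-0.4335,0,0],[0.4,0,-0.4335,0,0],[0.4,0,-0.4335,0,0]]'
python3 - <<'E'
from h import *
s=get_state();print(s['position'],s['tool_rot'])
E
```

```text
time: 18.8
position: [0.4076, -0.2477, 0.179]
tool_rot: [0.115, 3.139, -0.002]
ft_force: [0.7, 0.1, -0.0]
grip_width: 0.398
grip_force: 0.0
time: 19.3
position: [0.4089, -0.3307, 0.1785]
tool_rot: [-0.106, -3.14, -0.001]
ft_force: [0.6, 0.4, -0.9]
grip_width: 0.399
grip_force: 0.0
[ 0.40890963 -0.33074652  0.17845392] [-1.05621155e-01 -3.13960747e+00 -1.16968654e-03]
```

```bash
python3 -m crank '[[0.4,0,-0.005,-0.3,0],[0.4,0,-0.005,-0.6,0],[0.4,0,-0.005,-0.75,0],[0.4,0,-0.005,-0.783,0],[0.4,0,-0.005,-0.783,0]]'
python3 -m crank '[[0,0,0,0,0],[0,0,0,0,0],[0,0,0,0,0],[0,0,0,0,0],[0,0,0,0,0]]'
python3 -m crank '[[0,0,0,0.25,0],[0,0,0,0.5,0],[0,0.1,0.02,0.65,0.005],[0,0.4,0.07,0.65,0.013],[0,0.6,0.1,0.65,0.013]]'
python3 -m crank '[[0,0.2,0.03,0,0],[0,0.295,0.04,0,0],[0,0.295,0.04,0,0],[0,0.295,0.04,0,0]]'
python3 - <<'E'
from h import *
c=get_calibration('wrist');im=get_image('wrist');s=get_state();print(s['position'],s['tool_rot'])
cv2.imwrite('pics/w6.png',im[:,:,::-1])
E
```

```text
time: 19.92
position: [0.4091, -0.3325, 0.0227]
tool_rot: [0.106, 3.139, 0.0]
ft_force: [0.1, -0.1, -0.5]
grip_width: 0.396
grip_force: 0.0
time: 20.55
position: [0.4089, -0.3332, 0.0229]
tool_rot: [0.108, 3.138, 0.0]
ft_force: [-1.1, 2.2, 6.5]
grip_width: 0.184
grip_force: 25.0
time: 21.18
position: [0.5311, -0.3115, 0.1524]
tool_rot: [-0.024, 3.139, 0.001]
ft_force: [-0.9, -0.6, -1.5]
grip_width: 0.184
grip_force: 25.0
time: 21.68
position: [0.5858, -0.3057, 0.1516]
tool_rot: [0.018, -3.14, 0.0]
ft_force: [-0.5, -0.3, -1.4]
grip_width: 0.181
grip_force: 25.0
[ 0.58574564 -0.30582004  0.1518951 ] [ 1.77930555e-02 -3.14066960e+00 -1.20388611e-04]
```

View pics/w6.png

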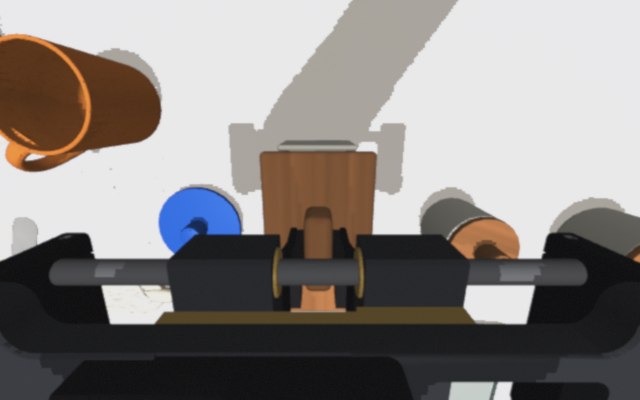

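The canister's near rim (278-357, 146) is centred and parallel under the lid's edge (261-377, 153). Lowering.

```bash
python3 -m crank '[[0,0,0,-0.2,0],[0,0,0,-0.3,0],[0,0,0,-0.33,0],[0,0,0,-0.365,0],[0,0,0,-0.365,0]]'
python3 -m crank '[[0.4,0,0,0,0],[0.4,0,0,0,0],[0.4,0,0,0,0],[0.4,0,0,0.25,0],[0.4,0,0,0.5,0]]'
python3 -m crank '[[0.4,0.1,0.3,0.2,0],[0.4,0.3,0.5,0.4,0],[0.4,0.5,0.7,0.5,0],[0.4,0.7,0.9,0.5,0],[0.4,0.7,1,0.5,0]]'
python3 - <<'E'
from h import *
im=get_image('top');c=get_calibration('top')
for k in blobs(brown(im),200):
  if k.mean(0)[1]>150:print(k.mean(0).round(),rect(ray(c,k,.072)))
w=get_image('wrist')
cv2.imwrite('pics/end.png',np.vstack([get_image('scene')[120:320,100:500],w[:200,:400]])[:,:,::-1])
E
```

```text
time: 22.35
position: [0.5876, -0.3053, 0.0796]
tool_rot: [-0.02, 3.141, -0.001]
ft_force: [-0.7, -0.4, -0.7]
grip_width: 0.182
grip_force: 25.0
time: 22.98
position: [0.5868, -0.3047, 0.1797]
tool_rot: [0.021, -3.14, -0.001]
ft_force: [0.9, -0.1, 1.5]
grip_width: 0.396
grip_force: 0.0
time: 23.6
position: [0.7299, -0.1002, 0.278]
tool_rot: [-0.029, 3.141, 0.002]
ft_force: [0.2, 1.1, 0.5]
grip_width: 0.4
grip_force: 0.0
[455. 238.] [ 5.054e+02 -5.171e+02  9.670e+01  8.150e+01  3.000e-01]
[368. 208.] [ 586.  -304.9  108.9   69.4    0.8]
[309. 193.] [ 626.5 -156.2   61.2   60.8   -1.3]
[247. 187.] [644.8  -5.6  91.3  51.  -16.1]
[397. 160.] [ 706.1 -383.8  156.2   15.5   88.7]
```

View pics/end.png

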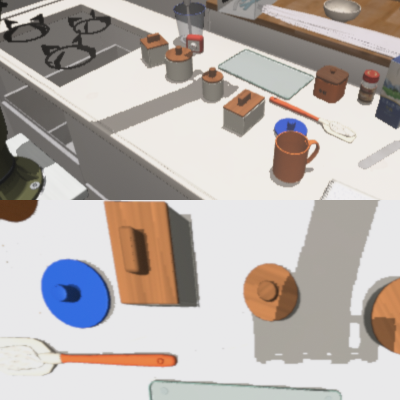

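All four lids look down and flat, and the mug and timer are untouched. One enlarged look for gaps.

```bash
python3 - <<'E'
from h import *
im=get_image('scene');cv2.imwrite('pics/end2.png',cv2.resize(im[145:260,235:375,::-1],None,fx=5,fy=5,interpolation=cv2.INTER_CUBIC))
s=get_state();print(s['time'],s['ft_force'])
E
```

```text
23.8 [ 0.37226026 -0.55156974  0.2884147 ]
```

View pics/end2.png

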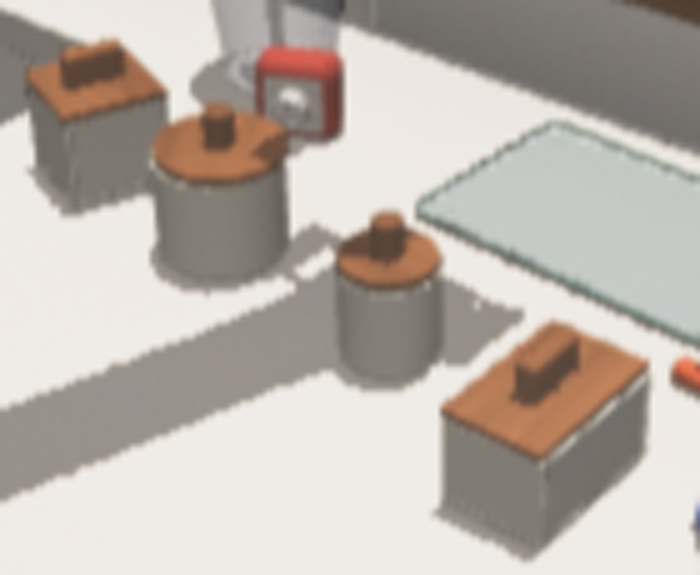

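All four lids sit flush on their canisters with no tilt or gap, so I'm handing in.

```bash
python3 -c "from bench import *;print(close_job())"
```

```text
the job is handed in; nothing more can be done
None
```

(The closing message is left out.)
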